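Prop the tool chest open on its long stay

ROBOT

A 7-joint arm with a two-finger parallel gripper is mounted at the origin on a cart in front of the work surface, level with it; the furniture and walls round the work are solid. World frame = base frame: x ahead of the robot, y to its left, z up, the work surface at z = 0. Lengths are in m, angles in rad, forces in N, time in s.
With the tool pointing down it reaches from about 0.4 to 0.875 m from the base axis. Payload 4.4 kg.
Tool frame: the origin (TCP) lies midway between the tips of the shut fingers; the grasp point (between the pads) lies robot.grip_point_offset behind it (robot.grip_point_offset is the distance from the TCP to the grasp point, in m); z points along the fingers, y is the line along which they close (so a half turn about z gives the same grasp; the last joint's range is limited). The gripper opens to 85 mm and grips with 20 to 120 N. Pads are 22 mm wide; open, the fingers measure 114 mm over their backs; the gripper's body (76 mm by 85 mm) begins 54 mm behind the grasp point. The pads swing forward as they close: fully open they stand 13 mm farther back than shut.
Start: joints at [-1.191, 0.628, 0.038, 1.517, -0.027, 0.996, -0.02], TCP at [0.28, 0.586, 0.231] pointing down, gripper open.
Joint ranges: [-3.06, 3.06], [-0.37, 2.12], [-1.25, 1.32], [0.18, 2.47], [-1.1, 4.24], [0.23, 1.98], [-2.94, 2.94]. Speed limits (rad/s): [2.57, 2.57, 3.14, 3.14, 3.14, 3.14, 3.14].

INTERFACE

Orientations are given as a unit quaternion [x, y, z, w].
In Python, from rig import get_obs, optics, robot gives the robot as it stands.
- The arm moves only by the tool jog_arm, never from a script. Its argument "plan" is a list of rows, each an object with "dp": the shift along the tool's x, y, z in m, a list of three; "yaw": the turn about the tool's z in rad; "jaw": the finger opening in m, from 0 to 0.0854. A call has exactly 8 rows; each row is the pose to reach, as a shift and turn from the pose commanded when the call began, along the tool's axes at that moment; what a row does not reach only later rows make up. A row lasts 1/8 s, in which the tool goes at most 62.5 mm and 10.7 degrees, less where a joint would pass 70% of its speed; a pose out of reach is approached as far as the arm can. A call with a gripper value outside its range is refused whole. The fingers move at their own pace and stop on an object; "grip_force" is the grip in N (left out, the last holds). Time passes only in rows, so rows that repeat a pose let the fingers close, or fill a call up. It gives the time, the measured TCP pose, the force, the opening and the grip force at its end, in the units of the state.
- get_obs(): the state, without advancing time (a new reading comes with each control period).
- optics.snapshot(name): name is "scene" or "top" or "wrist"; returns a dict with "img" (400x640x3 uint8, blue, green, red), "range_z" (400x640 float32, m along the optical axis (not along the pixel's ray), 0 where there is no reading), "intrinsics" (3x3 intrinsics, pixels), "distortion" ([k1, k2, p1, p2, k3] as OpenCV has them; the pictures are not rectified), "world_from_camera" (4x4, takes a point from camera to world coordinates). Camera axes: x right, y down, z forward; pixel columns grow to the right and rows downward; lengths in m; the calibration is good to about 2 mm. A picture is of the moment at which its call begins.
- robot.sign_off(): hands the job in; it is judged then, once.
The state is a dict: "time": time; "joints": joint angles; "joint_velocities": joint speeds; "joint_efforts": joint torques, N m; "tcp_pos": TCP position; "orientation": TCP orientation; "ft_force": force on the tool from outside, world axes, zero at the start; "wrist_torque": the same for the moment, N m; "opening": opening from 0.0 (shut) to 1.0 (fully open); "gripper_force": force on a finger pad.
Only numpy, scipy, OpenCV 4.12 (cv2) and the standard library are available. Lean on these libraries where they do the work, as an engineer would, in place of code of your own. Each camera call takes 0.05 s, during which the arm holds its last target. There are 200 camera calls.

TASK

Prop the lid of the plywood tool chest wide open on the longer of its two stays. Take the long stay by its wooden grip and swing it up towards the front of the chest, which raises the lid, until it comes to rest against its stop with the lid lying on it, then let go. Leave the short stay on the other side folded down.

Things in the scene. Friction and masses are not known exactly. Their poses are not given: they have to be found in the camera images.
- chest: Plywood tool chest fixed to the bench, 220 (x) x 200 (y) x 110 mm high. Origin: centre of its underside, on the bench top; x to its back, y to its left, z up; its front (-x) faces the robot, turned at most 21 degrees. The lid is hinged along the back. Two stays (flat steel bars) are pivoted outside the side walls at x = -65, z = 92 mm: long one on the right (-y), short one on the left (+y).
- long_stay (a joint): Long stay, right side, rad: 0 = folded level (the start), free end to the back; grows as that end swings up and to the front; stop at 1.31. A 16 mm cross pin 130 mm from the pivot meets the lid at 0.09 and lifts it, up to 15 N at the grip at first, less later. Let go below 0.7 it falls back; past 0.85 the lid's weight keeps it, but may not drive it on: swing it all the way to the stop.
- long_stay_grip (a point): Middle of the long stay's round wooden grip, 20 mm thick, 60 mm long, on the outer end of its cross pin, parallel to the chest's y; fixed to the stay, so it turns with it. With the stay at q it is at x = -65 + 130 cos q, y = -185, z = 92 + 130 sin q mm in the chest's frame: 60 mm outside the lid's edge, 92 mm above the bench at the start, 218 mm at the stop.
- lid (a joint): Lid's opening, rad: 0 = shut, grows as the front edge rises. Plywood board with two battens on top, 240 (x) x 250 (y) x 12 mm, about 0.35 kg; hinge parallel to y at x = 110, z = 115 mm of the chest; side edges at y = -125 and 125 mm, front edge 235 mm from the hinge. Falls shut unless a stay carries it. Lying on the long stay at its stop it reads about 0.69, on the short one about 0.35.
- short_stay (a joint): Short stay, left side, rad: 0 = folded (as at the start), counted like the long stay. Same make, but only 70 mm from pivot to cross pin; its grip runs from y = 155 to 215 mm in the chest's frame.

How it is judged:
At the end, for the whole second after the job is handed in: The long stay stands at or within 10 degrees of its stop (over 1.13 rad), the lid lies still on it (0.60 to 0.80 rad), and the short stay is folded (under 0.15 rad) (value of joint long_stay above 1.13 rad and value of joint lid between 0.6 and 0.8 rad and velocity of joint lid below 0.05 rad/s and value of joint short_stay below 0.15 rad); the robot touches nothing.
It fails at once if the short stay is lifted (over 0.3 rad) (value of joint short_stay above 0.3 rad).
It also fails if it takes over 32 s, if anything falls off the work surface, if the arm or the gripper's body presses on something with over 40 N, if the wrist force passes 120 N, or if a joint passes its speed limit or range.

## Working session

There is one attempt and no reset: what is moved stays moved. The work goes in short steps, Python scripts to look and compute and a tool call to move; the robot and the scene stay as the last step left them, time stands still between calls to the robot, and variables do not carry over. Pictures are saved under pics/ and viewed, at most 10 in all, crops included, and the job is handed in when it is done.

Besides the shell and the picture viewer there is one more tool, called after "Call:" as name(argument=value, ...) on one line, values as JSON. jog_arm: Moves the arm, as the interface text tells. Its arguments: {"type":"object","properties":{"plan":{"type":"array"},"grip_force":{"type":"number"}},"required":["plan"]}

```bash
mkdir -p pics
python3 - <<'E'
from rig import get_obs, optics, robot
import cv2,numpy as np
o=get_obs();print(o, robot.grip_point_offset)
for n in ["scene","top"]:
    s=optics.snapshot(n);cv2.imwrite(f"pics/{n}0.png",s["img"]);np.savez(f"{n}0.npz",**s)
    print(n,s["world_from_camera"].round(3).tolist())
E
```

```text
{'time': 0.0, 'joints': array([-1.19080363,  0.62933182,  0.03842096,  1.51836914, -0.02701069,
        0.99629276, -0.01996998]), 'joint_velocities': array([-3.19960823e-04, -5.74240896e-04, -1.30966996e-03, -6.65468460e-04,
       -5.31018281e-04, -2.26579840e-05,  1.11850298e-03]), 'joint_efforts': array([ 7.68371192e-04, -5.63412988e+01,  1.22617297e+00, -1.93456596e+01,
        1.08867983e-02,  1.03514155e-02, -3.29712202e-05]), 'tcp_pos': array([0.2799539 , 0.58593211, 0.23039761]), 'orientation': array([ 2.21035073e-01,  9.75265404e-01, -9.18967958e-04, -2.06845301e-04]), 'ft_force': array([ 0.86719192, -0.11377234,  0.1999966 ]), 'wrist_torque': array([-0.04770373,  0.02776802,  0.04693572]), 'gripper_force': 0.0, 'opening': 0.9979577142005567} 0.0187
scene [[0.817, -0.446, 0.365, 0.258], [-0.577, -0.625, 0.526, -0.18], [-0.007, -0.64, -0.768, 0.739], [0.0, 0.0, 0.0, 1.0]]
top [[-0.002, -0.998, 0.069, 0.518], [-1.0, 0.001, -0.026, 0.281], [0.025, -0.069, -0.997, 0.98], [0.0, 0.0, 0.0, 1.0]]
```

View pics/scene0.png

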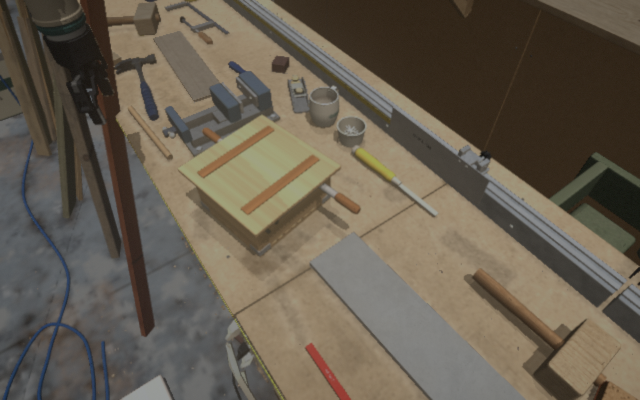

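View pics/top0.png

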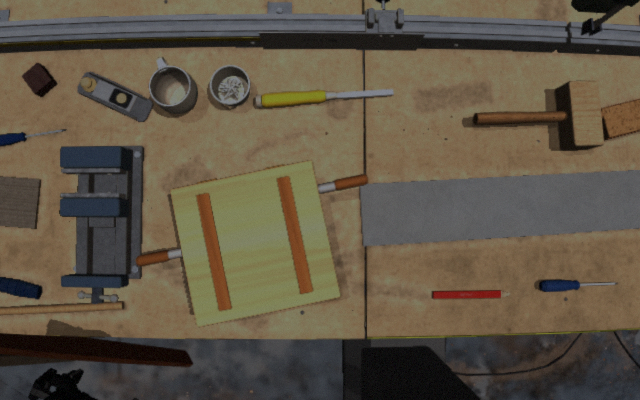

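The scene view shows the chest with its lid shut, centred near (260,170), and the long grip at (340,200). In the top view the lid corners are about (172,190), (312,161), (340,296) and (197,326). The long grip is at (335–367,183) with free space around it, and the short grip is at (155,258).

```bash
cat > h.py <<'E'
import numpy as np,cv2
def ray(s,px,z):
    n=cv2.undistortPoints(np.float32(px).reshape(-1,1,2),s["intrinsics"],s["distortion"]).reshape(-1,2)
    T=s["world_from_camera"];d=np.c_[n,np.ones(len(n))]@T[:3,:3].T;c=T[:3,3]
    return c+d*((z-c[2])/d[:,2])[:,None]
def blobs(s,lo,hi,roi):
    m=cv2.inRange(cv2.cvtColor(s["img"],cv2.COLOR_BGR2HSV),lo,hi);k=np.zeros_like(m);x0,y0,x1,y1=roi;k[y0:y1,x0:x1]=255
    m&=k;m=cv2.morphologyEx(m,cv2.MORPH_OPEN,np.ones((3,3)));c,_=cv2.findContours(m,0,2);return max(c,key=cv2.contourArea)
E
python3 - <<'E'
from h import *
from rig import get_obs
s=dict(np.load("top0.npz"))
hsv=cv2.cvtColor(s["img"],cv2.COLOR_BGR2HSV)
print("hsv lid,bench,grip",hsv[250,255],hsv[130,200],hsv[183,350],hsv[258,155])
c=blobs(s,(22,90,120),(35,255,255),(160,150,350,335))
r=cv2.boxPoints(cv2.minAreaRect(cv2.convexHull(c)));P=ray(s,r,.121);print(r.round(1).tolist(),P.round(4).tolist(),[np.linalg.norm(P[i]-P[i-1]).round(4) for i in range(4)])
L=P.mean(0)
g={}
for n,roi in(("long",(332,170,375,195)),("short",(132,245,172,270))):
    c=blobs(s,(3,120,50),(16,255,255),roi);b=cv2.minAreaRect(c);bp=cv2.boxPoints(b)
    W=ray(s,bp,.092);print(n,b,[np.linalg.norm(W[i]-W[i-1]).round(4) for i in range(4)])
    g[n]=ray(s,[b[0]],.092)[0];print(g[n].round(4))
    u,v=map(int,b[0]);print("range",s["range_z"][v,u], (s["world_from_camera"][:3,3]+(g[n]-s["world_from_camera"][:3,3])*1)[2])
# yaw from lid long edges
e=sorted([P[i]-P[i-1] for i in range(4)],key=lambda v:-abs(v[1]))[:2]
e=[v*np.sign(v[1]) for v in e];y=(e[0]+e[1]);th=np.arctan2(-y[0],y[1]);print("th lid deg",np.degrees(th))
d=g["short"]-g["long"]; th2=np.arctan2(d[1],d[0])-np.arctan2(.370,-.060);print("th grips deg",np.degrees(th2),np.linalg.norm(d),"exp .3748")
R=lambda t:np.array([[np.cos(t),-np.sin(t)],[np.sin(t),np.cos(t)]])
print("pred long from lid",L[:2]+R(th)@[.070,-.185],"short",L[:2]+R(th)@[.010,.185])
o=get_obs();from scipy.spatial.transform import Rotation as Ro
print(Ro.from_quat(o["orientation"]).as_matrix().round(3))
E
```

```text
hsv lid,bench,grip [ 33  88 133] [ 19  93 123] [ 12 185 110] [ 12 181 107]
[[169.6999969482422, 190.10000610351562], [254.10000610351562, 172.0], [259.79998779296875, 198.60000610351562], [175.39999389648438, 216.60000610351562]] [[0.5827, 0.5273, 0.121], [0.6136, 0.3822, 0.121], [0.5681, 0.3721, 0.121], [0.5372, 0.5166, 0.121]] [np.float64(0.0468), np.float64(0.1484), np.float64(0.0467), np.float64(0.1478)]
long ((351.21661376953125, 181.49639892578125), (10.494024276733398, 32.75665283203125), 77.7352294921875) [np.float64(0.0186), np.float64(0.0584), np.float64(0.0187), np.float64(0.0583)]
[0.5999 0.2134 0.092 ]
range 0.88253725 0.09199999999999997
short ((151.48011779785156, 258.030517578125), (10.97005844116211, 32.34364700317383), 78.11134338378906) [np.float64(0.0194), np.float64(0.0582), np.float64(0.0193), np.float64(0.0581)]
[0.4647 0.5666 0.092 ]
range 0.86389786 0.09199999999999997
th lid deg 12.04772810535817
th grips deg 11.745459561945188 0.37820236166120325 exp .3748
pred long from lid [0.6824676  0.28322904] short [0.54656038 0.63255586]
[[-0.902  0.431 -0.001]
 [ 0.431  0.902 -0.002]
 [-0.    -0.002 -1.   ]]
```

Call:
jog_arm(plan=[{"dp": [-0.015,-0.007,0],"yaw": 0.03,"jaw": 0.085},{"dp": [-0.05,-0.022,0],"yaw": 0.1,"jaw": 0.085},{"dp": [-0.1,-0.044,0],"yaw": 0.2,"jaw": 0.085},{"dp": [-0.15,-0.066,0],"yaw": 0.31,"jaw": 0.085},{"dp": [-0.2,-0.088,0],"yaw": 0.41,"jaw": 0.085},{"dp": [-0.25,-0.11,0],"yaw": 0.51,"jaw": 0.085},{"dp": [-0.3,-0.132,0],"yaw": 0.61,"jaw": 0.085},{"dp": [-0.34,-0.15,0],"yaw": 0.7,"jaw": 0.085}])

```text
time: 1.1
tcp_pos: [0.5242, 0.3006, 0.2314]
orientation: [0.545, 0.838, -0.0, 0.001]
ft_force: [0.5, 0.6, -0.3]
opening: 0.997
gripper_force: 0.0
```

```bash
cat > rel.py <<'E'
import sys,numpy as np
from rig import get_obs
from scipy.spatial.transform import Rotation as Ro
th=np.radians(float(sys.argv[4]) if len(sys.argv)>4 else 11.9);o=get_obs();M=Ro.from_quat(o["orientation"]).as_matrix()
t=np.array(list(map(float,sys.argv[1:4])))
d=M.T@(t-o["tcp_pos"]);a=np.arctan2(M[1,1],M[0,1])
print("dp",d.round(4),"yaw",round(a-th,4),"t",o["time"],"tcp",o["tcp_pos"].round(4),"op",o["opening"],"f",o["ft_force"].round(1),"q",o["joints"].round(2))
E
python3 rel.py 0.601 0.2085 0.18
```

```text
dp [-0.1152  0.0329  0.0516] yaw 0.21 t 1.1 tcp [0.5242 0.3006 0.2314] op 0.9965042767552617 f [ 0.5  0.6 -0.3] q [-0.72  0.57  0.23  1.66 -0.16  0.93 -0.01]
```

Call:
jog_arm(plan=[{"dp": [-0.03,0.009,0],"yaw": 0.05,"jaw": 0.085},{"dp": [-0.06,0.017,0],"yaw": 0.11,"jaw": 0.085},{"dp": [-0.09,0.026,0.01],"yaw": 0.17,"jaw": 0.085},{"dp": [-0.108,0.031,0.02],"yaw": 0.2,"jaw": 0.085},{"dp": [-0.115,0.033,0.03],"yaw": 0.21,"jaw": 0.085},{"dp": [-0.115,0.033,0.04],"yaw": 0.21,"jaw": 0.085},{"dp": [-0.115,0.033,0.05],"yaw": 0.21,"jaw": 0.085},{"dp": [-0.115,0.033,0.05],"yaw": 0.21,"jaw": 0.085}])

```text
time: 2.1
tcp_pos: [0.5986, 0.2144, 0.1802]
orientation: [0.626, 0.779, -0.001, -0.001]
ft_force: [-0.5, -0.0, 0.2]
opening: 0.994
gripper_force: 0.0
```

```bash
python3 - <<'E'
from h import *
from rig import optics
s=dict(np.load("scene0.npz"))
c=blobs(s,(3,120,40),(16,255,255),(330,182,370,220));b=cv2.minAreaRect(c);W=ray(s,cv2.boxPoints(b),.092)
print("scene cam long",b,ray(s,[b[0]],.095).round(4))
w=optics.snapshot("wrist");cv2.imwrite("pics/wrist0.png",w["img"])
E
python3 rel.py 0.601 0.2085 0.0733
```

```text
scene cam long ((347.00006103515625, 202.50003051757812), (26.626373291015625, 7.273237705230713), 34.69515609741211) [[0.5984 0.2149 0.095 ]]
dp [-0.0061  0.0007  0.1076] yaw 0.0087 t 2.15 tcp [0.5991 0.2143 0.1809] op 0.9936411902800732 f [-0.3  0.8 -0.3] q [-0.55  0.68  0.27  1.61 -0.22  0.88  0.02]
```

View pics/wrist0.png

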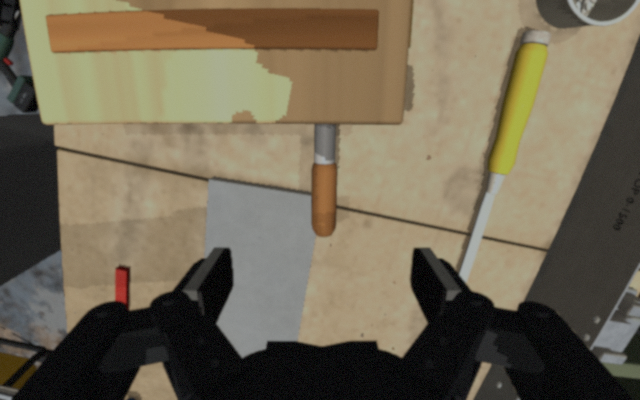

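The wrist view shows the long grip at (312–336, 165–235), vertical in the picture and centred between the fingers at column 322. Both fixed cameras agree on (0.599, 0.214), so I'm descending and closing.

Call:
jog_arm(plan=[{"dp": [-0.004,0,0.02],"yaw": 0.006,"jaw": 0.085},{"dp": [-0.004,0.0,0.045],"yaw": 0.006,"jaw": 0.085},{"dp": [-0.004,0.0,0.07],"yaw": 0.006,"jaw": 0.085},{"dp": [-0.004,0.0,0.09],"yaw": 0.006,"jaw": 0.085},{"dp": [-0.004,0.0,0.102],"yaw": 0.006,"jaw": 0.085},{"dp": [-0.004,0.0,0.108],"yaw": 0.006,"jaw": 0.085},{"dp": [-0.004,0.0,0.108],"yaw": 0.006,"jaw": 0.06},{"dp": [-0.004,0.0,0.108],"yaw": 0.006,"jaw": 0.04}], grip_force=50)

```text
time: 3.15
tcp_pos: [0.6012, 0.2097, 0.0741]
orientation: [0.629, 0.777, 0.001, 0.0]
ft_force: [1.2, 0.0, 0.7]
opening: 0.598
gripper_force: 0.0
```

Call:
jog_arm(plan=[{"dp": [0,0,0],"yaw": 0,"jaw": 0.03},{"dp": [0,0,0],"yaw": 0,"jaw": 0.02},{"dp": [0,0,0],"yaw": 0,"jaw": 0.01},{"dp": [0,0,0],"yaw": 0,"jaw": 0.01},{"dp": [0,0,0],"yaw": 0,"jaw": 0.01},{"dp": [0,0,0],"yaw": 0,"jaw": 0.01},{"dp": [0,0,0],"yaw": 0,"jaw": 0.01},{"dp": [0,0,0],"yaw": 0,"jaw": 0.01}], grip_force=50)

```text
time: 4.15
tcp_pos: [0.6011, 0.2096, 0.0737]
orientation: [0.63, 0.777, 0.0, 0.0]
ft_force: [-0.3, 0.9, 4.7]
opening: 0.217
gripper_force: 49.0
```

```bash
python3 rel.py 0.601 0.2085 0.0733
python3 - <<'E'
import numpy as np
for q in np.arange(0,1.34,.11): print(round(q,2),(130*(np.cos(q)-1)).round(1),(130*np.sin(q)).round(1))
E
```

```text
dp [-0.0011 -0.0003  0.0004] yaw 0.0012 t 4.15 tcp [0.6011 0.2096 0.0737] op 0.2166091453950561 f [-0.3  0.9  4.7] q [-0.51  0.81  0.22  1.69 -0.26  0.67  0.06]
0.0 0.0 0.0
0.11 -0.8 14.3
0.22 -3.1 28.4
0.33 -7.0 42.1
0.44 -12.4 55.4
0.55 -19.2 67.9
0.66 -27.3 79.7
0.77 -36.7 90.5
0.88 -47.2 100.2
0.99 -58.7 108.7
1.1 -71.0 115.9
1.21 -84.1 121.6
1.32 -97.7 125.9
```

Call:
jog_arm(plan=[{"dp": [0,0,-0.006],"yaw": 0,"jaw": 0.01},{"dp": [0,-0.001,-0.0143],"yaw": 0,"jaw": 0.01},{"dp": [0,-0.0018,-0.0214],"yaw": 0,"jaw": 0.01},{"dp": [0,-0.0031,-0.0284],"yaw": 0,"jaw": 0.01},{"dp": [0,-0.0049,-0.0353],"yaw": 0,"jaw": 0.01},{"dp": [0,-0.007,-0.0421],"yaw": 0,"jaw": 0.01},{"dp": [0,-0.0096,-0.0489],"yaw": 0,"jaw": 0.01},{"dp": [0,-0.0124,-0.0554],"yaw": 0,"jaw": 0.01}], grip_force=50)

```text
time: 5.15
tcp_pos: [0.5906, 0.2073, 0.1291]
orientation: [0.63, 0.777, 0.002, 0.002]
ft_force: [7.0, 1.5, -6.3]
opening: 0.212
gripper_force: 48.9
```

```bash
python3 rel.py 0.601 0.2085 0.0733
python3 - <<'E'
from rig import optics
import cv2
w=optics.snapshot("scene");cv2.imwrite("pics/scene1.png",cv2.resize(w["img"][60:300,130:450],None,fx=2,fy=2))
E
```

```text
dp [-0.001   0.0101  0.0559] yaw 0.0012 t 5.15 tcp [0.5906 0.2073 0.1291] op 0.21242964795268016 f [ 7.   1.5 -6.3] q [-0.53  0.73  0.25  1.69 -0.24  0.75  0.04]
```

View pics/scene1.png

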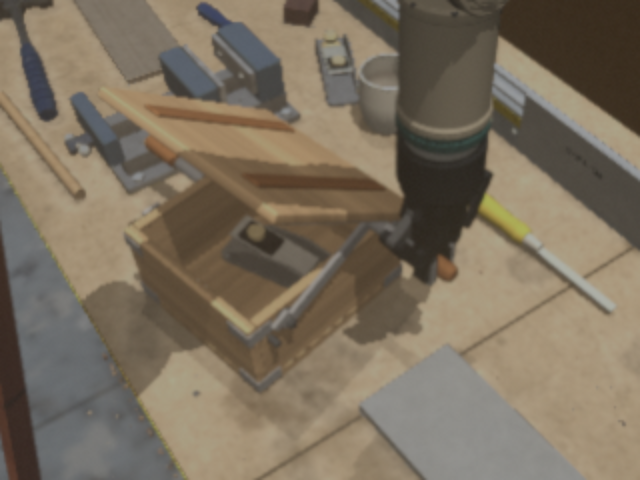

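The picture shows the lid rising on the long stay, which runs from (280,330) to (365,230). The short grip is still down at (165,150), so I'm continuing along the arc.

Call:
jog_arm(plan=[{"dp": [0,-0.0054,-0.0103],"yaw": 0,"jaw": 0.01},{"dp": [0,-0.0118,-0.0201],"yaw": 0,"jaw": 0.01},{"dp": [0,-0.019,-0.0293],"yaw": 0,"jaw": 0.01},{"dp": [0,-0.027,-0.0379],"yaw": 0,"jaw": 0.01},{"dp": [0,-0.0358,-0.0456],"yaw": 0,"jaw": 0.01},{"dp": [0,-0.0452,-0.0526],"yaw": 0,"jaw": 0.01},{"dp": [0,-0.0552,-0.0586],"yaw": 0,"jaw": 0.01},{"dp": [0,-0.0645,-0.0633],"yaw": 0,"jaw": 0.01}], grip_force=50)

```text
time: 6.2
tcp_pos: [0.5342, 0.1954, 0.1972]
orientation: [0.63, 0.777, 0.009, 0.006]
ft_force: [9.9, 0.0, 12.3]
opening: 0.211
gripper_force: 50.0
```

```bash
python3 rel.py 0.6011 0.2096 0.0737
```

```text
dp [-1.000e-04  6.580e-02  1.249e-01] yaw 0.0005 t 6.2 tcp [0.5342 0.1954 0.1972] op 0.21138641269575414 f [ 9.9  0.  12.3] q [-0.59  0.56  0.28  1.81 -0.21  0.78  0.01]
```

Call:
jog_arm(plan=[{"dp": [0,-0.005,-0.0022],"yaw": 0,"jaw": 0.01},{"dp": [0,-0.01,-0.0042],"yaw": 0,"jaw": 0.01},{"dp": [0,-0.015,-0.006],"yaw": 0,"jaw": 0.01},{"dp": [0,-0.019,-0.007],"yaw": 0,"jaw": 0.01},{"dp": [0,-0.022,-0.007],"yaw": 0,"jaw": 0.01},{"dp": [0,-0.024,-0.007],"yaw": 0,"jaw": 0.01},{"dp": [0,-0.025,-0.007],"yaw": 0,"jaw": 0.01},{"dp": [0,-0.025,-0.007],"yaw": 0,"jaw": 0.01}], grip_force=50)

```text
time: 7.2
tcp_pos: [0.5106, 0.1904, 0.2054]
orientation: [0.63, 0.777, 0.01, 0.006]
ft_force: [9.4, 1.3, 21.8]
opening: 0.207
gripper_force: 53.2
```

```bash
python3 rel.py 0.6011 0.2096 0.0737
python3 - <<'E'
from rig import optics
import cv2
w=optics.snapshot("scene");cv2.imwrite("pics/scene2.png",cv2.resize(w["img"][60:300,130:450],None,fx=2,fy=2))
E
```

```text
dp [-0.0002  0.0895  0.1337] yaw 0.0002 t 7.2 tcp [0.5106 0.1904 0.2054] op 0.2070776740966057 f [ 9.4  1.3 21.8] q [-0.6   0.51  0.29  1.87 -0.2   0.76  0.  ]
```

View pics/scene2.png

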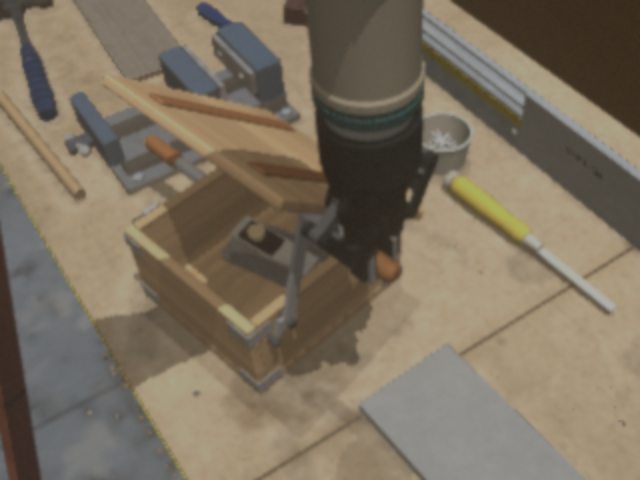

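The view shows the stay nearly upright, from (290,325) to (310,225), with the short grip still folded at (165,150). The stay is at about 1.28 rad, so I'll push slightly further and relieve the vertical load.

Call:
jog_arm(plan=[{"dp": [0,-0.001,-0.002],"yaw": 0,"jaw": 0.01},{"dp": [0,-0.002,-0.004],"yaw": 0,"jaw": 0.01},{"dp": [0,-0.004,-0.005],"yaw": 0,"jaw": 0.01},{"dp": [0,-0.006,-0.006],"yaw": 0,"jaw": 0.01},{"dp": [0,-0.008,-0.006],"yaw": 0,"jaw": 0.01},{"dp": [0,-0.01,-0.006],"yaw": 0,"jaw": 0.01},{"dp": [0,-0.01,-0.006],"yaw": 0,"jaw": 0.01},{"dp": [0,-0.01,-0.006],"yaw": 0,"jaw": 0.01}], grip_force=50)

```text
time: 8.25
tcp_pos: [0.5055, 0.1897, 0.2078]
orientation: [0.63, 0.777, 0.012, 0.009]
ft_force: [29.8, 7.5, -19.1]
opening: 0.213
gripper_force: 49.9
```

```bash
python3 rel.py 0.6011 0.2096 0.0737
```

```text
dp [-0.0004  0.0935  0.137 ] yaw 0.0004 t 8.25 tcp [0.5055 0.1897 0.2078] op 0.21282243428507006 f [ 29.8   7.5 -19.1] q [-0.61  0.5   0.29  1.89 -0.2   0.75 -0.01]
```

At the stop: there is a 30 N reaction and q is about 1.31. I'll relax the push, then open and rise.

Call:
jog_arm(plan=[{"dp": [0,0.003,0.002],"yaw": 0,"jaw": 0.01},{"dp": [0,0.005,0.003],"yaw": 0,"jaw": 0.01},{"dp": [0,0.005,0.003],"yaw": 0,"jaw": 0.02},{"dp": [0,0.005,0.003],"yaw": 0,"jaw": 0.04},{"dp": [0,0.005,0.003],"yaw": 0,"jaw": 0.06},{"dp": [0,0.005,0.003],"yaw": 0,"jaw": 0.08},{"dp": [0,0.005,0.003],"yaw": 0,"jaw": 0.085},{"dp": [0,0.005,0.003],"yaw": 0,"jaw": 0.085}])

```text
time: 9.25
tcp_pos: [0.4957, 0.1872, 0.2018]
orientation: [0.629, 0.777, -0.0, -0.0]
ft_force: [-0.3, -0.0, 0.1]
opening: 0.995
gripper_force: 0.0
```

```bash
python3 rel.py 0.6011 0.2096 0.0737
python3 - <<'E'
from rig import optics
import cv2
w=optics.snapshot("scene");cv2.imwrite("pics/scene3.png",cv2.resize(w["img"][60:300,130:450],None,fx=2,fy=2))
E
```

```text
dp [1.000e-04 1.079e-01 1.280e-01] yaw 0.0013 t 9.25 tcp [0.4957 0.1872 0.2018] op 0.9954838017089128 f [-0.3 -0.   0.1] q [-0.61  0.51  0.29  1.89 -0.2   0.77 -0.  ]
```

View pics/scene3.png

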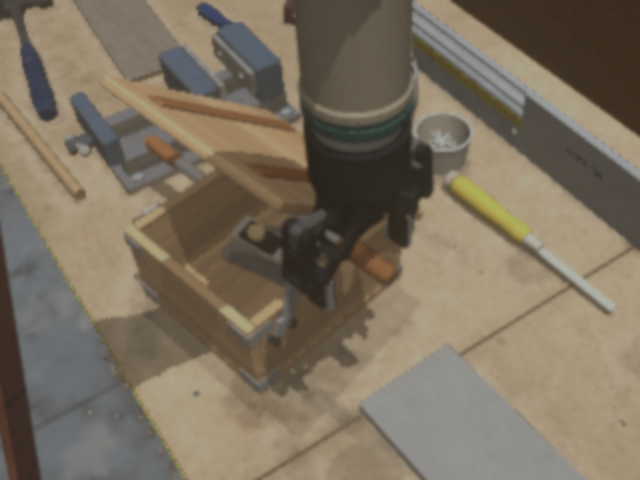

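The gripper is open and free of the grip at (375,262), and the stay stands upright. Next I rise and withdraw.

Call:
jog_arm(plan=[{"dp": [0,0,-0.01],"yaw": 0,"jaw": 0.085},{"dp": [0,0,-0.03],"yaw": 0,"jaw": 0.085},{"dp": [0,0,-0.05],"yaw": 0,"jaw": 0.085},{"dp": [0,0,-0.07],"yaw": 0,"jaw": 0.085},{"dp": [-0.02,0,-0.09],"yaw": 0,"jaw": 0.085},{"dp": [-0.05,0,-0.1],"yaw": 0,"jaw": 0.085},{"dp": [-0.08,0,-0.1],"yaw": 0,"jaw": 0.085},{"dp": [-0.1,0,-0.1],"yaw": 0,"jaw": 0.085}])

```text
time: 10.3
tcp_pos: [0.5172, 0.0878, 0.303]
orientation: [0.63, 0.776, 0.0, 0.001]
ft_force: [-0.5, 0.1, 0.7]
opening: 0.998
gripper_force: 0.0
```

Call:
jog_arm(plan=[{"dp": [-0.02,0,0],"yaw": 0,"jaw": 0.085},{"dp": [-0.03,0,0],"yaw": 0,"jaw": 0.085},{"dp": [-0.03,0,0],"yaw": 0,"jaw": 0.085},{"dp": [-0.03,0,0],"yaw": 0,"jaw": 0.085},{"dp": [-0.03,0,0],"yaw": 0,"jaw": 0.085},{"dp": [-0.03,0,0],"yaw": 0,"jaw": 0.085},{"dp": [-0.03,0,0],"yaw": 0,"jaw": 0.085},{"dp": [-0.03,0,0],"yaw": 0,"jaw": 0.085}])

```text
time: 11.3
tcp_pos: [0.5231, 0.0602, 0.302]
orientation: [0.629, 0.777, 0.0, -0.0]
ft_force: [0.8, 0.1, 0.1]
opening: 0.996
gripper_force: 0.0
```

Run:
```python
from rig import optics
from h import *
w=optics.snapshot("scene");cv2.imwrite("pics/scene4.png",cv2.resize(w["img"][60:300,130:450],None,fx=2,fy=2))
t=optics.snapshot("top");G=np.array([.5992,.214]);th=np.radians(11.9);x=np.array([np.cos(th),np.sin(th)])
c=blobs(t,(3,120,50),(16,255,255),(320,170,400,290));b=cv2.minAreaRect(c)
p=ray(t,[b[0]],.218)[0];print(b,p.round(4),"stop expects",G+x*.130*(np.cos(1.31)-1))
```

```text
((370.19232177734375, 236.96156311035156), (10.198038101196289, 37.262062072753906), 78.69007110595703) [0.504  0.1947 0.218 ] stop expects [0.50479395 0.19410552]
```

View pics/scene4.png

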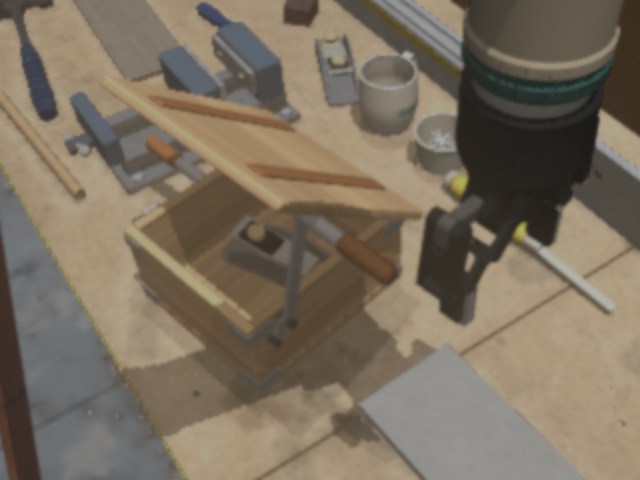

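The lid lies on the upright long stay, with its grip at (365,255), within 1 mm of the position expected at the stop. The short grip is folded at (165,150) and the robot is clear.

```bash
python3 -c "
from rig import robot
print(robot.sign_off())"
```

```text
the job is handed in; nothing more can be done
None
```

The lid is propped open on the long stay, which rests at its stop; the short stay is still folded, the arm is clear, and the job was handed in at about 11.5 s (no verdict was returned).

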